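# Retain a row of vessels on a shaker with a spring-collar lock bar

## Robot

A 6-joint arm with a two-finger parallel gripper is mounted at the origin on a cart in front of the work surface, level with it; the furniture and walls round the work are solid. World frame = base frame: x ahead of the robot, y to its left, z up, the work surface at z = 0. Lengths are in m, angles in degrees, forces in N, time in s.
With the tool pointing down it reaches from about 0.35 to 0.975 m from the base axis. Payload 17.4 kg.
Tool frame: the origin (TCP) lies on the centre line of the jaws, within the pads' length; the fingertips stand 14 mm ahead of it and the grasp point (between the pads) lies 5 mm behind it; z points along the fingers, y is the line along which they close (so a half turn about z gives the same grasp; the last joint's range is limited). The gripper opens to 85 mm and grips with 20 to 120 N. Pads are 22 mm wide; open, the fingers measure 114 mm over their backs; the gripper's body (76 mm by 85 mm) begins 54 mm behind the grasp point. The pads swing forward as they close: fully open they stand 13 mm farther back than shut.
Start: joints at [-67.655, 6.646, 82.598, -0, 90.757, -2.166], TCP at [0.28, -0.614, 0.245] pointing down, gripper open.
Joint ranges: [-162.19, 162.19], [-47.58, 125.68], [4.15, 143.07], [-65.23, 245.23], [0.69, 171.88], [-170.13, 170.13]. Speed limits (degrees/s): [108.29, 108.29, 127.2, 180, 180, 180].

## Interface

Orientations are given as [roll, pitch, yaw] about the fixed x, y, z axes, in that order (R = Rz(yaw) Ry(pitch) Rx(roll)).
In Python, from station import bot gives the robot as it stands. Calls block until the motion is done:
- bot.goto(position, orientation): joint-space move of the TCP to a pose.
- bot.move_straight(position, rate=0.15, orientation=None, guard=None): straight line of the TCP; orientation=None keeps the orientation; rate is the mean speed in m/s. With guard (N) it stops when the force on the tool has changed by that much, and returns True; else False.
- bot.set_joints(angles): joint-space move.
- bot.move_gripper(opening, grasp_force=None): finger opening in m; grasp_force is the grip in N (None keeps the last); returns when the fingers have stopped.
- bot.pause(seconds).
- bot.solve_ik(position, orientation): joint angles nearest the present ones, or None.
- bot.sense(): the state.
- bot.read_camera(name): name is "side" or "top"; returns a dict with "frame" (420x560x3 uint8, blue, green, red), "K" (3x3 intrinsics, pixels), "R" (3x3) and "t" (3): a world point X has camera coordinates R X + t. Camera axes: x right, y down, z forward; pixel columns grow to the right and rows downward; lengths in m; the calibration is good to about 2 mm. A picture is of the moment at which its call begins. There is no depth.
A pose or a line that the arm cannot do raises bot.IKError and nothing moves.
- bot.job_done(): hands the job in; it is judged then, once.
The state is a dict: "clock": time; "joints": joint angles; "joint_vel": joint speeds; "joint_torque": joint torques, N m; "position": TCP position; "orientation": TCP orientation; "wrist_force": force on the tool from outside, world axes, zero at the start; "torque": the same for the moment, N m; "width": finger opening in m; "grasp_force": force on a finger pad.
Only numpy, scipy, OpenCV 4.12 (cv2) and the standard library are available. Lean on these libraries where they do the work, as an engineer would, in place of code of your own. Each camera call takes 0.05 s, during which the arm holds its last target. There are 200 camera calls.

## Task

Secure the three vessels standing on the shaker: pull the retaining bar's orange spring collar up and turn it to its released position, push the bar along so that it gathers the vessels into a close row against the end stop and reaches the end of its travel, then turn the collar back so that its pin springs fully home and locks the bar there. Do not tip any vessel over, and leave all three upright in the lane.

Things in the scene. Friction and masses are not known exactly. Their poses are not given: they have to be found in the camera images.
- shaker: White bench shaker, fixed, 160 (x) x 370 (y) mm, platform top 66 mm high. Origin under its centre, at worktop level. Its lane for the vessels runs along y at x = +25 mm, 70 mm wide between steel fences 18 mm high, and ends at the end stop. Beside it at x = -50 mm runs a steel lock rail, 12 mm high, with a long parking groove and, nearer the stop, one lock hole.
- stop_face (a point): Centre of the inner face of the fixed steel end stop that closes the lane, at y = +165 mm of the shaker, 23 mm above the platform. The stop is 46 mm high. The three vessels in a close row measure 160 to 163 mm; with the bar at the end of its travel its pusher is 165 mm from this face.
- bar (a joint): Travel (m) of the retaining bar along the shaker's +y: 0.100 is its end, at the lock hole. A dark saddle over the lock rail (58 x 78 mm, top 32 mm above the platform) with an arm to a pusher in the lane. Friction 1.5 N. Starts at 0 to 0.04, pin down in the parking groove, which lets it slide freely from -0.006 to 0.046 but no further; so closing fingers centre it.
- plunger (a joint): Lift (m) of the spring pin and its collar: 0 fully down, top 0.018. Spring and weight push down with 3.5 N at 0, 5.5 N at 0.013. With the collar turned over about 0.3 rad it rests on a ledge at 0.013, pin clear of the rail, and stays. It drops to 0 only with the collar within 0.15 rad of 0 and the pin over groove or hole (2.5 mm play); else the pin rests on the rail near 0.010.
- collar (a joint): Turn (rad) of the orange collar about its upright axis: 0 locked (white line on its top points along the shaker's +y, to a green dot on the saddle), grows anticlockwise seen from above to the stop at 1.3, released (line to the red dot). Down, it turns no more than about 0.2: first lift it to 0.013 or more. Up, it stays where it is left. Takes 0.03 to 0.06 N m.
- collar_grip (a point): Point on the axis of the orange knurled collar, 16 mm under its flat top; z up. The collar is an upright cylinder, 40 mm wide and 50 mm high, at the shaker's x = -50 mm, y = -150 mm + travel of the bar. When down its lower rim is 4 mm above the saddle and this point 136 mm above the worktop. It lifts, turns and travels with the collar. The collar's rubber mount yields up to 5 mm along the shaker's x (0.4 N per mm).
- bar_face (a point): Centre of the pusher's rubber face (60 x 30 mm), which looks along the shaker's +y, 21 mm above the platform. The pusher plate's top is 38 mm above the platform.
- foil_beaker: Beaker wrapped in foil, about 61 mm in diameter, 84 mm high. Loose; stands upright in the shaker's lane as one of a row of three, in any order, with gaps. Origin: centre of its underside, z up.
- amber_bottle: Amber bottle with a black cap, 52 mm in diameter, 102 mm high. Loose; stands upright in the shaker's lane as one of a row of three, in any order, with gaps. Origin: centre of its underside, z up.
- clear_bottle: Clear white-ish bottle with a blue cap, 48 mm in diameter, 90 mm high. Loose; stands upright in the shaker's lane as one of a row of three, in any order, with gaps. Origin: centre of its underside, z up.

How it is judged:
By the outcome, as a careful person would: the job done as asked, in the order asked, and still so for the second after the job is handed in, with the robot touching nothing.
It also fails if it takes over 51 s, if anything falls off the work surface, if the arm or the gripper's body presses on something with over 40 N, if the wrist force passes 120 N, or if a joint passes its speed limit or range.

## Working session

There is one attempt and no reset: what is moved stays moved. The work goes in short steps, each a Python script; the robot and the scene stay as the last script left them, time stands still between calls to the robot, and variables do not carry over. Pictures are saved under pics/ and viewed, at most 10 in all, crops included, and the job is handed in when it is done.

```bash
ls; mkdir -p pics; python3 - <<'E'
from station import bot
import cv2,numpy as np
for n in("side","top"):
    c=bot.read_camera(n); cv2.imwrite(f"pics/{n}0.png",c["frame"]); np.savez(f"pics/{n}0.npz",**c)
    print(n,c["K"].round(1).tolist(),c["R"].round(3).tolist(),c["t"].round(3).tolist(), (-c["R"].T@c["t"]).round(3))
print(bot.sense())
a=cv2.imread("pics/side0.png");b=cv2.imread("pics/top0.png")
E
```

```text
pics
side [[384.1, 0.0, 279.5], [0.0, 384.1, 204.0], [0.0, 0.0, 1.0]] [[0.991, -0.129, -0.023], [-0.087, -0.518, -0.851], [0.098, 0.846, -0.525]] [-0.507, 0.224, 0.735] [ 0.45  -0.571  0.564]
top [[495.8, 0.0, 279.4], [0.0, 495.8, 205.1], [0.0, 0.0, 1.0]] [[-0.076, -0.997, -0.002], [-0.969, 0.074, -0.237], [0.236, -0.016, -0.972]] [0.192, 0.562, 0.965] [0.331 0.165 1.071]
{'clock': 0.1, 'joints': array([-6.76553050e+01,  6.67194331e+00,  8.26328211e+01,  9.87058679e-04,
        9.07568122e+01, -2.16791349e+00]), 'joint_vel': array([-0.13226305, -0.1236899 , -0.04444578, -0.00074792,  0.06474243,
       -0.06501137]), 'joint_torque': array([ 2.08185018e-03, -7.33666778e+01, -6.33788610e+01, -5.56520649e-05,
        5.26164673e-03,  1.18914650e-04]), 'position': array([ 0.27996473, -0.6140243 ,  0.24461954]), 'orientation': array([-1.79938505e+02, -3.31561015e-03,  2.45126192e+01]), 'wrist_force': array([-0.16126761,  0.22491916, -0.32308591]), 'torque': array([-0.01942218,  0.02098899, -0.00219682]), 'grasp_force': 0.0, 'width': 0.0853863230107634}
```

View pics/side0.png

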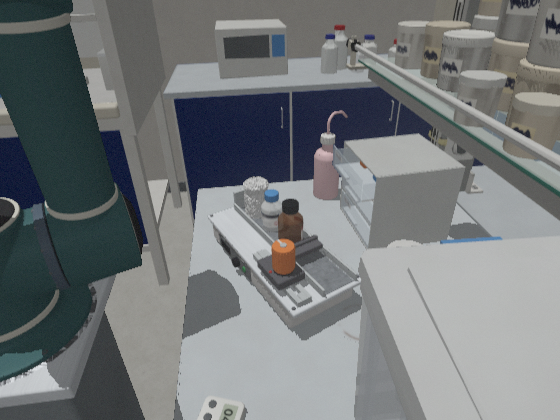

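View pics/top0.png

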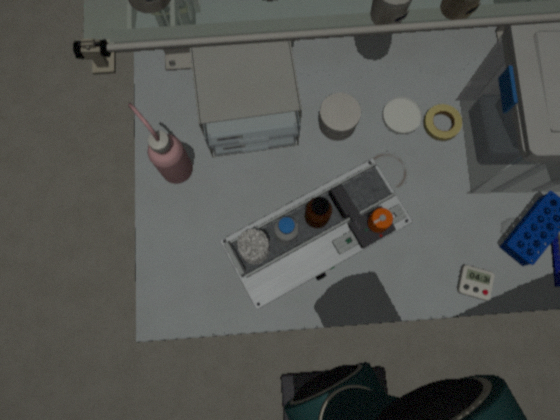

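Side view: orange collar at about (284,256), amber (290,222), clear (272,205), foil (255,195). Top view: collar (380,219), amber (318,212), clear (286,227), foil (252,245), with the stop at the lower left, so the shaker's +y points that way. Next I'll measure from both views.

```bash
cat > h.py <<'E'
import cv2,numpy as np
def load(n): return dict(np.load(f"pics/{n}.npz"))
def ray(c,uv):
    d=c["R"].T@np.linalg.inv(c["K"])@np.array([uv[0],uv[1],1.]); return -c["R"].T@c["t"],d/np.linalg.norm(d)
def onz(c,uv,z):
    o,d=ray(c,uv); return o+d*(z-o[2])/d[2]
def tri(c1,p1,c2,p2):
    A=np.zeros((3,3));b=np.zeros(3);L=[]
    for c,p in((c1,p1),(c2,p2)):
        o,d=ray(c,p);M=np.eye(3)-np.outer(d,d);A+=M;b+=M@o;L.append((o,M))
    X=np.linalg.solve(A,b); return X,max(np.linalg.norm(M@(X-o)) for o,M in L)
def proj(c,X):
    p=c["K"]@(c["R"]@X+c["t"]); return p[:2]/p[2]
def blob(f,lo,hi,box=None):
    m=cv2.inRange(cv2.cvtColor(f,cv2.COLOR_BGR2HSV),lo,hi)
    if box: k=np.zeros_like(m);x0,y0,x1,y1=box;k[y0:y1,x0:x1]=255;m&=k
    cs=cv2.findContours(m,cv2.RETR_EXTERNAL,cv2.CHAIN_APPROX_NONE)[0]
    return max(cs,key=cv2.contourArea) if cs else None
OR=((5,150,90),(16,255,255))
E
python3 - <<'E'
from h import *
S,T=load("side0"),load("top0")
for n,c in(("side",S),("top",T)):
    b=blob(c["frame"],*OR); print(n,"orange",cv2.boundingRect(b),cv2.contourArea(b),cv2.minEnclosingCircle(b))
    b=blob(c["frame"],(100,120,80),(118,255,255),(200,170,330,260)); print("blue",cv2.boundingRect(b), cv2.fitEllipse(b))
# white shaker in top view
f=T["frame"]; hsv=cv2.cvtColor(f,cv2.COLOR_BGR2HSV)
for p in((290,265),(200,220),(240,280),(395,205),(400,250)): print(p,f[p[1],p[0]])
a=cv2.resize(f[145:315,210:430],None,fx=3.5,fy=3.5,interpolation=cv2.INTER_CUBIC)
cv2.imwrite("pics/topc.png",a)
cv2.imwrite("pics/sidec.png",cv2.resize(S["frame"][170:325,200:365],None,fx=3.8,fy=3.8,interpolation=cv2.INTER_CUBIC))
E
```

```text
side orange (272, 239, 22, 18) 168.0 ((282.7727355957031, 246.43182373046875), 10.78779411315918)
blue (265, 190, 13, 12) ((271.0541076660156, 195.294921875), (11.575446128845215, 12.741816520690918), 95.57687377929688)
top orange (372, 208, 21, 21) 221.0 ((381.8793029785156, 217.87930297851562), 10.459959030151367)
blue (279, 217, 15, 16) ((286.0501708984375, 224.64280700683594), (14.412424087524414, 15.310394287109375), 178.02394104003906)
(290, 265) [137 138 136]
(200, 220) [110 112 108]
(240, 280) [108 110 107]
(395, 205) [105 106 104]
(400, 250) [106 106 104]
```

View pics/topc.png

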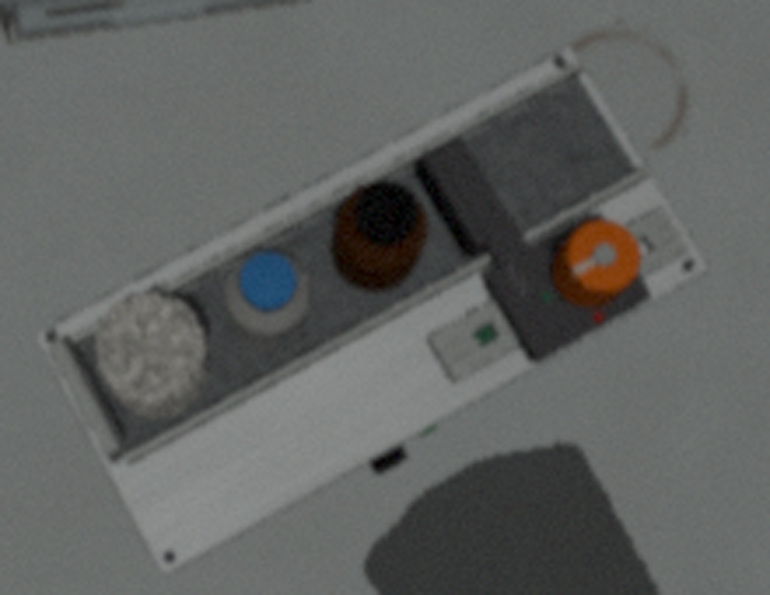

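View pics/sidec.png

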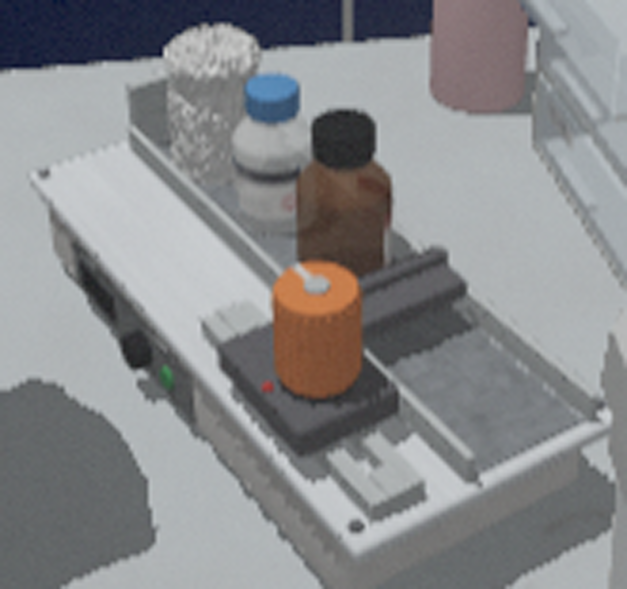

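Top crop: screw dots at (560,62), (50,337), (168,557), (688,265); collar hub (603,253), with its line pointing to the green dot (locked). Side crop: screws (42,174), (356,526), (598,416); hub (317,284). I'll triangulate these next.

```bash
python3 - <<'E'
from h import *
from station import bot
S,T=load("side0"),load("top0")
t=lambda u,v:((u+.5)/3.5+210-.5,(v+.5)/3.5+145-.5); s=lambda u,v:((u+.5)/3.8+200-.5,(v+.5)/3.8+170-.5)
A,B,C,D=[t(*p) for p in((50,337),(168,557),(688,265),(560,62))]  # (+x,+y),(-x,+y),(-x,-y),(+x,-y)
for n,p,q in(("C",C,(356,526)),("B",B,(42,174)),("hub",t(603,253),(317,284)),("blue cap",(286.05,224.64),None)):
    if q: print(n,*tri(T,p,S,s(*q)))
P=[onz(T,p,.066)[:2] for p in(A,B,C,D)]
print(np.array(P).round(4).tolist())
c=np.mean(P,0); ey=(P[0]+P[1]-P[2]-P[3]); 
ex=(P[0]+P[3]-P[1]-P[2]); print("centre",c,"len",np.linalg.norm(ey)/2,np.linalg.norm(ex)/2)
ey/=np.linalg.norm(ey);ex/=np.linalg.norm(ex); print("ey",ey,"yaw",np.degrees(np.arctan2(-ey[0],ey[1])),np.degrees(np.arctan2(ex[1],ex[0])))
R=np.c_[ex,ey]
for n,p,z in(("hub",t(603,253),.152),("foil",t(150,345),.150),("clear",t(268,280),.156),("amber",t(387,212),.168),("pusher top edge",t(445,205),.104)):
    w=onz(T,p,z)[:2]; print(n,w,R.T@(w-c))
yaw=np.degrees(np.arctan2(-ey[0],ey[1]))
h=onz(T,t(603,253),.152)
for k in(0,75,-75,90,-90,-105,105,180): 
    o=[180,0,yaw+k]; q=bot.solve_ik([h[0],h[1],.2],o); print(k,None if q is None else np.round(q,0))
E
```

```text
C [ 0.52253284 -0.11012539  0.06723146] 0.00010094632046405857
B [0.37612004 0.20703721 0.06689801] 0.0009536009466866993
hub [ 0.51602752 -0.04170318  0.15294104] 0.00030595597109695465
[[0.5086, 0.2678], [0.3771, 0.2072], [0.5229, -0.1105], [0.6541, -0.05]]
centre [0.51566557 0.07863707] len 0.3495470134113252 0.14463173004363825
ey [-0.41657022  0.90910354] yaw 24.618239871454076 24.744672888742198
hub [ 0.51652981 -0.04191989] [-0.04967728 -0.10995877]
foil [0.48532093 0.20598833] [0.02574764 0.12841616]
clear [0.51470758 0.1402579 ] [0.02492293 0.05641879]
amber [0.54443213 0.07412777] [ 0.0242378  -0.01608271]
pusher top edge [0.5611535  0.03411436] [ 0.02267522 -0.05942466]
0 [ -7. -12. 105.  -0.  87.  58.]
75 [ -7. -12. 105.   0.  87. -17.]
-75 [ -7. -12. 105.  -0.  87. 133.]
90 [ -7. -12. 105.   0.  87. -32.]
-90 [ -7. -12. 105.  -0.  87. 148.]
-105 [ -7. -12. 105.  -0.  87. 163.]
105 [ -7. -12. 105.   0.  87. -47.]
180 [  -7.  -12.  105.    0.   87. -122.]
```

```bash
cat >> h.py <<'E'
YAW=24.67; a=np.radians(YAW); EX=np.array([np.cos(a),np.sin(a),0]); EY=np.array([-np.sin(a),np.cos(a),0])
C0=np.array([.5157,.0786,0])
def W(x,y,z): return C0+EX*x+EY*y+np.array([0,0,z])
def st(bot,m=""):
    s=bot.sense(); p=s["position"]-C0
    print(m,"t%.1f"%s["clock"],"sh",np.round([p@EX,p@EY,p[2]],4),"yaw%.1f"%(s["orientation"][2]-YAW),"F",np.round([s["wrist_force"]@EX,s["wrist_force"]@EY,s["wrist_force"][2]],1),"T",s["torque"].round(2),"w%.4f g%.0f"%(s["width"],s["grasp_force"]))
    return s
def snap(bot,n):
    for k in("side","top"):
        c=bot.read_camera(k); np.savez(f"pics/{k}{n}.npz",**c); cv2.imwrite(f"pics/{k}{n}.png",c["frame"])
E
python3 - <<'E'
from h import *
from station import bot
o=[180,0,YAW]
bot.goto([.3,-.36,.32],o); bot.goto(W(-.05,-.11,.26),o); st(bot,"above")
print(bot.move_straight(W(-.05,-.11,.131),.12,guard=8)); st(bot,"down")
bot.move_gripper(.034,40); s=st(bot,"grip"); snap(bot,1)
E
```

```text
above t2.6 sh [-0.0504 -0.1108  0.2601] yaw-0.1 F [-0.2  0.7  0.6] T [-0.07 -0.01  0.04] w0.0856 g0
False
down t3.8 sh [-0.0497 -0.1102  0.1319] yaw-0.0 F [-0.3 -0.7 -0.2] T [ 0.02  0.03 -0.01] w0.0852 g0
grip t4.3 sh [-0.0498 -0.11    0.1314] yaw0.0 F [-0.2  0.7  4.4] T [ 0.18  0.14 -0.04] w0.0390 g40
```

```bash
python3 - <<'E'
from h import *
from station import bot
print(bot.move_straight(W(-.05,-.11,.131+.0155),.03,guard=25)); st(bot,"lift")
for k in(25,50,74):
    bot.goto(W(-.05,-.11,.131+.0155),[180,0,YAW+k]); st(bot,k)
snap(bot,2)
f=cv2.resize(cv2.imread("pics/side2.png")[170:325,200:365],None,fx=3.8,fy=3.8,interpolation=2); cv2.imwrite("pics/s2.png",f)
E
```

```text
False
lift t5.1 sh [-0.0501 -0.1099  0.1463] yaw-0.0 F [-0.2 -0.5 -5.9] T [-0.11 -0.06  0.01] w0.0388 g41
25 t5.6 sh [-0.0501 -0.1098  0.1463] yaw24.8 F [ 0.   0.9 -6.2] T [0.26 0.11 0.08] w0.0390 g41
50 t6.1 sh [-0.05   -0.11    0.1464] yaw49.7 F [-0.2  1.2 -6.2] T [0.29 0.19 0.02] w0.0390 g41
74 t6.5 sh [-0.05   -0.11    0.1465] yaw73.6 F [-0.9  2.3 -5.1] T [0.21 0.21 0.02] w0.0391 g41
```

View pics/s2.png

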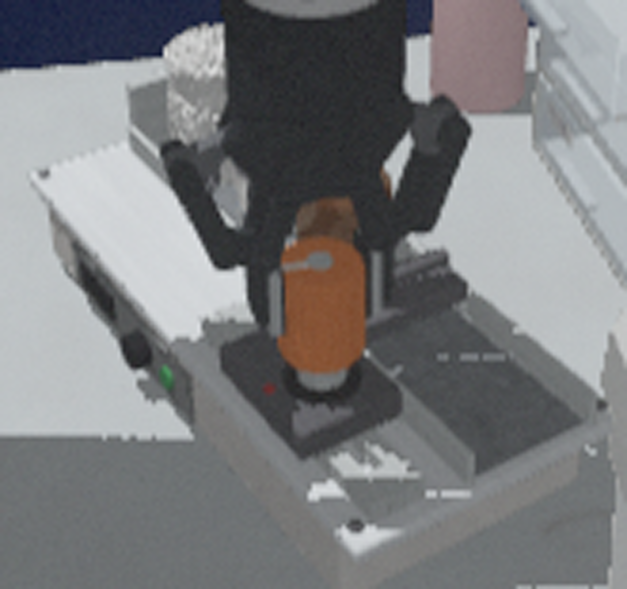

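The line now points toward the red dot (hub at (318,262), line pointing left) and the pin is clear of the rail. Next is the push.

```bash
python3 - <<'E'
from h import *
from station import bot
o=[180,0,YAW+74]; z=.131+.0155
for y in(-.095,-.08,-.065,-.056,-.052,-.050,-.048,-.046):
    g=bot.move_straight(W(-.05,y,z),.025,orientation=o,guard=14); st(bot,(y,g))
    if g: break
snap(bot,3)
f=cv2.resize(cv2.imread("pics/top3.png")[145:315,210:430],None,fx=3.5,fy=3.5,interpolation=2); cv2.imwrite("pics/t3.png",f)
E
```

```text
(-0.095, False) t7.4 sh [-0.05   -0.0948  0.1465] yaw74.0 F [ 0.1  1.  -6.1] T [0.15 0.11 0.  ] w0.0393 g41
(-0.08, False) t8.1 sh [-0.05   -0.0798  0.1465] yaw74.0 F [-0.1 -0.4 -5.3] T [ 0.01  0.07 -0.03] w0.0388 g41
(-0.065, False) t8.9 sh [-0.05   -0.0648  0.1465] yaw74.0 F [-0.3 -0.5 -5.6] T [-0.11 -0.01  0.02] w0.0388 g41
(-0.056, False) t9.4 sh [-0.05   -0.0557  0.1465] yaw74.0 F [-0.7 -0.3 -5.7] T [-0.17  0.02 -0.03] w0.0390 g41
(-0.052, False) t9.7 sh [-0.05   -0.0518  0.1465] yaw74.0 F [-0.2 -1.3 -6.5] T [-0.21 -0.07 -0.07] w0.0391 g41
(-0.05, False) t10.0 sh [-0.05   -0.0499  0.1465] yaw74.0 F [-0.5 -1.3 -5. ] T [-0.31 -0.14 -0.06] w0.0392 g41
(-0.048, False) t10.2 sh [-0.05   -0.0479  0.1465] yaw74.0 F [-0.4 -1.7 -6. ] T [-0.5  -0.24 -0.03] w0.0391 g41
(-0.046, False) t10.5 sh [-0.05   -0.0459  0.1465] yaw74.0 F [-1.3 -2.9 -7. ] T [-0.46 -0.18 -0.05] w0.0390 g41
```

View pics/t3.png

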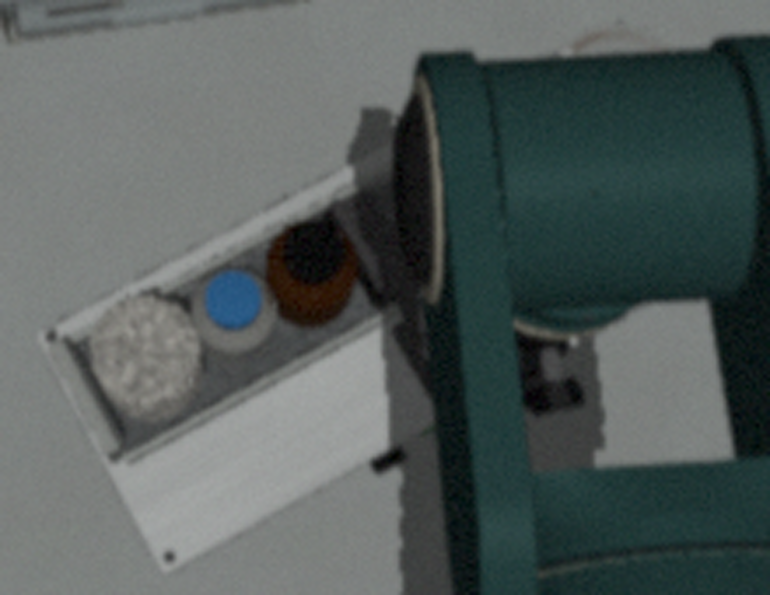

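Amber, clear and foil stand upright in a near-close row at crop (315,265), (233,303), (147,353). The hard end hasn't been felt yet, so I'll keep pushing in small steps.

```bash
python3 - <<'E'
from h import *
from station import bot
def hub(n):
    c=load(n); b=blob(c["frame"],*OR); x,y,w,h=cv2.boundingRect(b); return (x,y,w,h)
print(hub("side2"),hub("side3"))
o=[180,0,YAW+74]; z=.131+.0155
for y in(-.045,-.044,-.043,-.042,-.041,-.040):
    g=bot.move_straight(W(-.05,y,z),.02,orientation=o,guard=12); s=st(bot,(y,g))
    if g or s["wrist_force"]@EY<-14: break
snap(bot,4)
c=load("side4");f=cv2.resize(c["frame"][150:305,200:365],None,fx=3.8,fy=3.8,interpolation=2); cv2.imwrite("pics/s4.png",f)
for y in(-.056,-.053,-.05,-.047,-.044): print(y,(proj(c,W(-.05,y,.168))-[200,150])*3.8)
E
```

```text
(274, 234, 22, 34) (256, 217, 21, 32)
(-0.045, False) t10.8 sh [-0.05   -0.045   0.1465] yaw74.0 F [ 0.1 -3.4 -5.8] T [-0.63 -0.27  0.03] w0.0386 g41
(-0.044, False) t11.1 sh [-0.05   -0.0441  0.1465] yaw74.0 F [-0.6 -4.6 -6.2] T [-0.9  -0.43  0.04] w0.0395 g41
(-0.043, False) t11.3 sh [-0.0499 -0.0435  0.1467] yaw74.0 F [-0.2 -8.6 -6.3] T [-1.62 -0.73  0.03] w0.0390 g41
(-0.042, False) t11.6 sh [-0.0499 -0.0429  0.1468] yaw74.0 F [  0.  -13.3  -5.5] T [-2.27 -1.04 -0.  ] w0.0390 g41
(-0.041, False) t11.8 sh [-0.0499 -0.0419  0.1468] yaw74.0 F [  0.4 -12.3  -4.5] T [-2.1  -1.01  0.06] w0.0390 g41
(-0.04, False) t12.1 sh [-0.0499 -0.0413  0.1469] yaw74.0 F [ -0.8 -16.8  -5.5] T [-2.79 -1.35  0.02] w0.0393 g41
-0.056 [255.60463479 276.6734803 ]
-0.053 [252.44020856 273.74689992]
-0.05 [249.29536708 270.83843224]
-0.047 [246.16992909 267.94790964]
-0.044 [243.06371556 265.07516655]
```

View pics/s4.png

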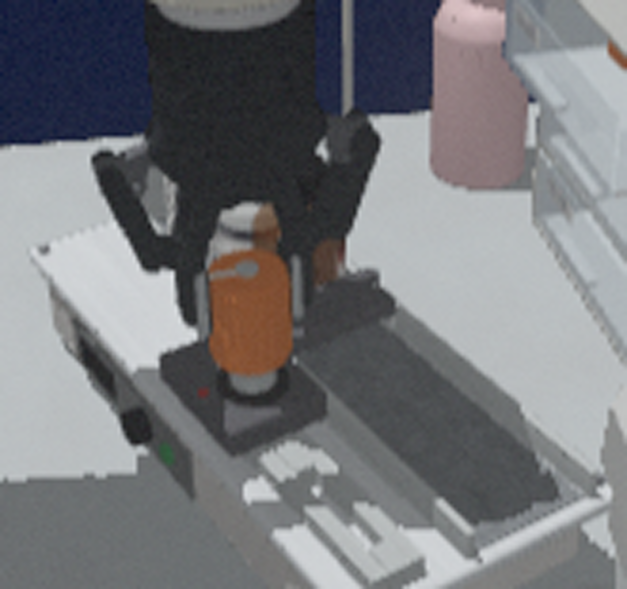

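The collar hub is at about (248,268), which puts it at y ≈ -0.048. The force rose steeply to 17 N, so the bar is at its end stop. I'll regrip unloaded, turn back while watching the force, re-seat against the end, then let the pin drop.

```bash
python3 - <<'E'
from h import *
from station import bot
o=[180,0,YAW+74]; z=.144
bot.move_gripper(.06,40); st(bot,"open")
snap(bot,5)
for n in("side4","side5"):print(n,cv2.boundingRect(blob(load(n)["frame"],*OR)))
bot.goto(W(-.05,-.0485,z),o); bot.move_gripper(.034,40); st(bot,"regrip")
bot.move_straight(W(-.05,-.0485,z+.0015),.02,orientation=o)
for k in(50,25,6):
    bot.goto(W(-.05,-.0485,z+.0015),[180,0,YAW+k]); st(bot,k)
E
```

```text
open t12.5 sh [-0.0498 -0.0398  0.1468] yaw74.0 F [-0.6  0.1  0.3] T [ 0.    0.01 -0.  ] w0.0598 g0
side4 (255, 216, 22, 32)
side5 (255, 218, 21, 31)
regrip t13.2 sh [-0.05   -0.0485  0.1441] yaw74.0 F [-1.5  0.4  2.3] T [-0.09  0.16  0.01] w0.0389 g40
50 t13.9 sh [-0.0502 -0.0483  0.1452] yaw50.2 F [-0.8  0.6 -4.6] T [ 0.04  0.25 -0.05] w0.0389 g41
25 t14.4 sh [-0.0501 -0.0484  0.1454] yaw25.3 F [-0.7  1.8 -6.2] T [ 0.26  0.34 -0.04] w0.0390 g41
6 t14.8 sh [-0.05   -0.0485  0.1455] yaw6.4 F [-0.9  2.1 -5.9] T [ 0.22  0.29 -0.08] w0.0395 g41
```

```bash
python3 - <<'E'
from h import *
from station import bot
z=.1455; y=-.0485
bot.goto(W(-.05,y,z),[180,0,YAW]); f0=st(bot,0)["wrist_force"]@EY
for i in range(14):
    y+=.0006; bot.move_straight(W(-.05,y,z),.02); s=st(bot,round(y,4))
    if s["wrist_force"]@EY-f0<-9: break
y0=s["position"]-C0; print("end",y0@EY)
bot.move_straight(W(-.05,y-.001,z),.02); st(bot,"relaxed")
g=bot.move_straight(W(-.05,y-.001,.131),.03,guard=12); st(bot,("lowered",g))
E
```

```text
0 t15.1 sh [-0.05   -0.0485  0.1455] yaw0.4 F [-0.4  2.1 -6. ] T [ 0.19  0.33 -0.02] w0.0391 g41
-0.0479 t15.3 sh [-0.05   -0.048   0.1456] yaw0.1 F [-1.  -1.3 -5.6] T [-0.35  0.1   0.03] w0.0394 g41
-0.0473 t15.6 sh [-0.05   -0.0474  0.1456] yaw0.0 F [-1.  -1.9 -5.9] T [-0.39  0.09 -0.02] w0.0390 g41
-0.0467 t15.8 sh [-0.05   -0.0467  0.1455] yaw0.0 F [-1.7 -1.6 -5.3] T [-0.36  0.14  0.01] w0.0389 g41
-0.0461 t16.1 sh [-0.05   -0.0463  0.1456] yaw-0.0 F [-1.6 -4.7 -5.4] T [-0.94 -0.17  0.03] w0.0389 g41
-0.0455 t16.3 sh [-0.0499 -0.046   0.1457] yaw-0.0 F [-0.6 -7.1 -6.5] T [-1.64 -0.44  0.02] w0.0388 g41
end -0.046012275584886846
relaxed t16.6 sh [-0.05   -0.0465  0.1454] yaw-0.0 F [-2.1 -2.1 -6.2] T [-0.57 -0.03  0.06] w0.0390 g41
('lowered', True) t17.1 sh [-0.0499 -0.0465  0.131 ] yaw0.0 F [-0.4  0.1  6.2] T [-0.14  0.22 -0.03] w0.0390 g43
```

```bash
python3 - <<'E'
from h import *
from station import bot
bot.move_gripper(.075,40); st(bot,"open")
bot.move_straight(W(-.05,-.0465,.26),.15)
bot.goto([.3,-.36,.32],[180,0,YAW]); st(bot,"away"); snap(bot,6)
f=cv2.resize(load("top6")["frame"][145:315,210:430],None,fx=3.5,fy=3.5,interpolation=2); cv2.imwrite("pics/t6.png",f)
f=cv2.resize(load("side6")["frame"][150:305,200:365],None,fx=3.8,fy=3.8,interpolation=2); cv2.imwrite("pics/s6.png",f)
E
```

```text
open t17.5 sh [-0.0506 -0.0464  0.1299] yaw0.0 F [-0.5 -0.3  0.2] T [-0.01 -0.03  0.04] w0.0751 g0
away t20.1 sh [-0.3784 -0.3083  0.3198] yaw0.0 F [ 0.1  0.3 -0.1] T [ 0.02  0.02 -0.04] w0.0750 g0
```

View pics/t6.png

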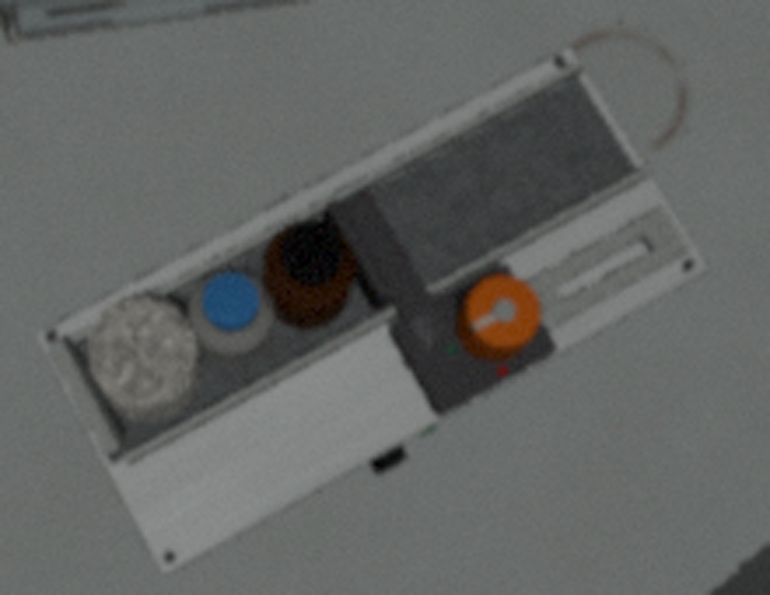

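View pics/s6.png

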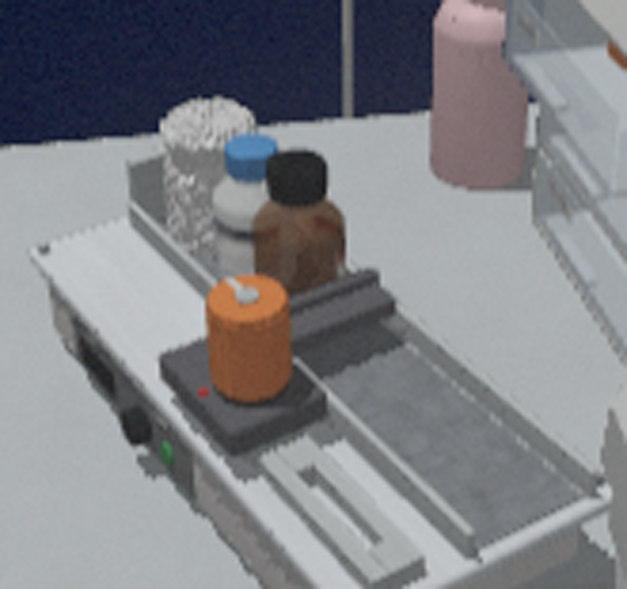

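The collar sits low with no shaft visible: top hub (504,311), side hub (246,294), line pointing to the green dot. All three vessels are upright in a row. I'll check the hub height and travel before handing in.

```bash
python3 - <<'E'
from h import *
T,S=load("top6"),load("side6")
X,e=tri(T,((504.5)/3.5+209.5,(311.5)/3.5+144.5),S,(246.5/3.8+199.5,294.5/3.8+149.5))
p=X-C0; print("hub",p@EX,p@EY,p[2],e,"travel",p@EY+.15)
l=lambda u,v:onz(T,((u+.5)/3.5+209.5,(v+.5)/3.5+144.5),.152)
d=l(474,327)-l(504,311); print("line deg",np.degrees(np.arctan2(-(d@EX),d@EY)))
E
```

```text
hub -0.0510649845752315 -0.0462097333011055 0.15340434649530407 8.268566532860219e-05 travel 0.10379026669889449
line deg -1.0528943365727397
```

```bash
python3 - <<'E'
from station import bot
print(bot.job_done())
E
```

```text
the job is handed in; nothing more can be done
None
```

The job is handed in: the bar is at the end of its travel, with the collar turned back to locked and the pin measured at its original fully-down height, and the three vessels upright in a close row at the stop, by about 20 s on the robot's clock; no verdict came back.

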